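# Wind the screw press down one turn

### The job

Wind the screw press down by exactly one full turn: with the fingertips shut, push the hand wheel round by its upright handle, clockwise seen from above, until the handle stands again where it began, without running past it. Only push the handle, never take it between the fingers; then draw back and leave the wheel there. Leave the brass plate in the press and the loose things beside the press alone.

Things in the scene. Friction and masses are not known exactly. Their poses are not given: they have to be found in the camera images.
- press: Small grey bench screw press, fixed to the table: base plate 170 (x) x 200 (y) x 18 mm, two columns at y = +-72 mm, a bridge 46 x 190 mm across their tops (its top at 128 mm, column nuts to 141 mm). Origin at the centre of its underside on the table; the wheel's axis is the vertical line through the origin. Position and heading vary.
- wheel (a joint): Angle of the hand wheel (rad), growing as it turns clockwise seen from above, which winds the platen down; one turn is 6.283. It begins anywhere from 0 to 5.2 and may be wound from -0.3 to 16 (no stop or click at one turn). At 0 the handle stands on the -x side of the press's axis, in the press's frame. Friction 0.12 N m (about 2 N at the handle) holds it wherever it is left.
- hub (a point): Top of the nut in the middle of the hand wheel, on the wheel's axis. The wheel is a dark steel ring of 60 mm radius (centre line; ring bar 14 mm thick) with three spokes and a hub of 34 mm diameter. The top of the rim lies 12 mm below this point. Wheel, screw and platen sink together 4 mm a turn. At the start this point is 180 to 183 mm above the table.
- handle: The upright black handle on the rim of the wheel, the only upright on it: a round grip 18 mm in diameter and 54 mm tall, fixed on the rim 60 mm from the wheel's axis. Origin half-way up the grip on its axis (27 mm below its top, 28 mm above the top of the rim); at the start about 196 to 199 mm above the table.
- platen_mid (a point): Middle of the underside of the steel platen (110 x 104 x 14 mm) that the screw lowers, 4 mm for a turn of the wheel. It stays clear above the brass plate.
- roof_plate: Loose brass plate 133 x 98 x 9 mm lying on the bed of the press under the platen. Origin at the centre of its underside. To be left alone.
- drive_bogie: Loose small geared axle set with four wheels, 70 x 69 x 31 mm, on the table left of the press. Origin at the centre of its underside. To be left alone.
- gear_box: Loose small brass gearbox, 36 x 103 x 28 mm, on the table right of the press. Origin at the centre of its underside. To be left alone.
- receiver: Loose small black box, 38 x 61 x 17 mm, on the table behind the press. Origin at the centre of its underside. To be left alone.

How it is judged (in metres and radians):
On the way, in this order (a step that is already met when the one before it is completed fails the run):
1. the handle is pushed a quarter of the way round by the fingers (distance of handle from where it was at the start of the episode above 0.06 m and contact force between the fingers and handle above 0.2 N), for 0.05 s.
2. the handle is pushed round to the far side of the wheel by the fingers (distance of handle from where it was at the start of the episode above 0.105 m and contact force between the fingers and handle above 0.2 N), for 0.05 s.
At the end, for the whole second after the job is handed in: The wheel rests one whole turn clockwise from its start: the handle is within 18 mm of where it began (about 14 degrees; 4 mm of it is the sinking of the screw) and the platen is 3.6 to 4.4 mm lower, and the wheel is still (distance of handle from where it was at the start of the episode below 0.018 m and value of joint wheel between 6 and 11.8 rad and distance of platen_mid from where it was at the start of the episode between 0.0036 and 0.0044 m and velocity of joint wheel between -0.05 and 0.05 rad/s); the robot touches nothing.
It fails at once if the wheel is run past one turn by more than about 45 degrees (distance of platen_mid from where it was at the start of the episode above 0.0045 m).
It fails at once if the handle is taken between the fingers (the grasp point lies within the grip while the fingers touch it) (horizontal distance between the grasp point and handle below 0.009 m and distance between the grasp point and handle below 0.03 m and contact force between the fingers and handle above 0.5 N).
It fails at once if the brass plate in the press or a loose thing beside it (axle set, gearbox, black box) is moved more than 15 mm or lifted (distance of any of roof_plate, drive_bogie, gear_box, receiver from where it was at the start of the episode above 0.015 m).
It also fails if it takes over 54 s, if anything falls off the work surface, if the arm or the gripper's body presses on something with over 40 N, if the wrist force passes 120 N, or if a joint passes its speed limit or range.

### The arm

A 6-joint arm with a two-finger parallel gripper is mounted at the origin on a cart in front of the work surface, level with it; the furniture and walls round the work are solid. World frame = base frame: x ahead of the robot, y to its left, z up, the work surface at z = 0. Lengths are in mm, angles in rad, forces in N, time in s.
With the tool pointing down it reaches from about 350 to 800 mm from the base axis. Payload 7.3 kg.
Tool frame: the origin (TCP) lies midway between the tips of the shut fingers; the grasp point (between the pads) lies 19 mm behind it; z points along the fingers, y is the line along which they close (so a half turn about z gives the same grasp; the last joint's range is limited). The gripper opens to 85 mm and grips with 20 to 120 N. Pads are 22 mm wide; open, the fingers measure 114 mm over their backs; the gripper's body (76 mm by 85 mm) begins 54 mm behind the grasp point. The pads swing forward as they close: fully open they stand 13 mm farther back than shut.
Start: joints at [1.082, 0.342, 1.524, -0, 1.275, -0.146], TCP at [176.452, 494.479, 231.322] pointing down, gripper open.
Joint ranges: [-2.53, 2.53], [-0.77, 2.02], [0.04, 2.7], [-1, 4.14], [0.28, 2.66], [-3.11, 3.11]. Speed limits (rad/s): [2.57, 2.57, 3.14, 3.14, 3.14, 3.14].

### API

Orientations are given as a unit quaternion [x, y, z, w].
In Python, from workcell import manip gives the robot as it stands.
- The arm moves only by the tool jog_arm, never from a script. Its argument "plan" is a list of rows, each a list of 3 entries, a list of its own where there are three numbers: the gripper command: -1 is shut, 1 is fully open, values between are in proportion, then the shift along the tool's x, y, z in mm, then the turn about the tool's z in degrees. A call has exactly 10 rows; each row is the pose to reach, as a shift and turn from the pose commanded when the call began, along the tool's axes at that moment; what a row does not reach only later rows make up. A row lasts 1/10 s, in which the tool goes at most 50 mm and 8.59 degrees, less where a joint would pass 70% of its speed; a pose out of reach is approached as far as the arm can. A call with a gripper value outside its range is refused whole. The fingers move at their own pace and stop on an object; "newtons" is the grip in N (left out, the last holds). Time passes only in rows, so rows that repeat a pose let the fingers close, or fill a call up. It gives the time, the measured TCP pose, the force, the opening and the grip force at its end, in the units of the state.
- manip.sense(): the state, without advancing time (a new reading comes with each control period).
- manip.read_camera(name): name is "scene" or "top"; returns a dict with "frame" (400x640x3 uint8, blue, green, red), "camera_matrix" (3x3 intrinsics, pixels), "extrinsics" (4x4, takes a point from camera to world coordinates). Camera axes: x right, y down, z forward; pixel columns grow to the right and rows downward; lengths in mm; the calibration is good to about 2 mm. A picture is of the moment at which its call begins. There is no depth.
- manip.sign_off(): hands the job in; it is judged then, once.
Trained networks look in a picture, given as the dict that the camera call returned (one of the last four; its "shot" number tells which), for a name from the list of things; names that differ only in an ending like _2 or _b are one class to them, and where a whole thing is asked for, a point or a joint stands for the part that bears it (a point fixed in the world has none). Each returns a list of dicts, best first, with "p" (0 to 1); they miss things now and then, are a little off and sometimes report something else, mostly with a low value. They report only what shows in the picture. A call takes as long as a camera call.
- manip.look_for(picture, name): "location" ([column, row] in pixels, amid what is visible of it).
- manip.silhouettes(picture, name): "pixels" (400x640 bool, what is visible of it) and "location" ([column, row] in pixels, amid what is visible of it).
- manip.spot_point(picture, name): "location" ([column, row] in pixels: a listed point, or the origin of a listed thing).
The state is a dict: "t": time; "joints": joint angles; "dq": joint speeds; "joint_torque": joint torques, N m; "ee_pos": TCP position; "eef_rot": TCP orientation; "ft_force": force on the tool from outside, world axes, zero at the start; "moment": the same for the moment, N m; "width": finger opening in mm; "gripper_force": force on a finger pad.
Only numpy, scipy, OpenCV 4.12 (cv2) and the standard library are available. Lean on these libraries where they do the work, as an engineer would, in place of code of your own. Each camera call takes 0.05 s, during which the arm holds its last target. There are 200 camera calls.

## Working session

There is one attempt and no reset: what is moved stays moved. The work goes in short steps, Python scripts to look and compute and a tool call to move; the robot and the scene stay as the last step left them, time stands still between calls to the robot, and variables do not carry over. Pictures are saved under pics/ and viewed, at most 10 in all, crops included, and the job is handed in when it is done.

Besides the shell and the picture viewer there is one more tool, called as name(argument=value, ...), one argument or row to a line, values as JSON. jog_arm: Moves the arm, as the interface text tells. Its arguments: {"type":"object","properties":{"plan":{"type":"array","items":{"type":"array"}},"newtons":{"type":"number"}},"required":["plan"]}

```bash
mkdir -p pics; cat > h.py <<'E'
import numpy as np, cv2
from workcell import manip
def ray(pic,px):
    K=np.array(pic["camera_matrix"],float);T=np.array(pic["extrinsics"],float)
    d=T[:3,:3]@np.linalg.inv(K)@np.array([px[0],px[1],1.]);return T[:3,3],d/np.linalg.norm(d)
def tri(rs):
    A=sum(np.eye(3)-np.outer(d,d) for o,d in rs);b=sum((np.eye(3)-np.outer(d,d))@o for o,d in rs)
    p=np.linalg.solve(A,b);return p,[np.linalg.norm((np.eye(3)-np.outer(d,d))@(p-o)) for o,d in rs]
def atz(pic,px,z):
    o,d=ray(pic,px);return o+d*(z-o[2])/d[2]
def both(names=("hub","handle","press"),save=None):
    P={c:manip.read_camera(c) for c in("scene","top")};out={}
    if save:
        cv2.imwrite(f"pics/{save}_s.png",P["scene"]["frame"]);cv2.imwrite(f"pics/{save}_t.png",P["top"]["frame"])
    for n in names:
        L={c:manip.spot_point(P[c],n) for c in P}
        for c in L: print(n,c,[(np.round(e["location"],1).tolist(),round(e["p"],2)) for e in L[c][:2]])
        if all(L.values()):
            p,e=tri([ray(P[c],L[c][0]["location"]) for c in P]);out[n]=p;print(n,p.round(1),np.round(e,1))
    return P,out
E
python3 - <<'E'
from h import *
P,o=both(("hub","handle","press","platen_mid","roof_plate","drive_bogie","gear_box","receiver"),"a")
for c in P: print(c,np.array(P[c]["extrinsics"]).round(2).tolist())
s=manip.sense();print({k:np.round(v,3).tolist() for k,v in s.items()})
E
```

```text
hub scene [([276.8, 181.3], 0.7)]
hub top [([326.6, 244.5], 0.94)]
hub [513.6  58.1 178.9] [2.7 2.7]
handle scene [([255.3, 157.7], 0.48), ([275.8, 180.5], 0.39)]
handle top [([306.4, 262.6], 0.65)]
handle [469.8  96.1 198.4] [7.3 7.3]
press scene [([284.4, 219.9], 0.79)]
press top [([329.1, 236.7], 0.87)]
press [521.   52.5  19.1] [0.7 0.7]
platen_mid scene [([279.7, 211.8], 0.71), ([285.8, 281.7], 0.41)]
platen_mid top [([332.1, 237.2], 0.95)]
platen_mid [519.3  44.5  73.5] [2.1 2.1]
roof_plate scene []
roof_plate top []
drive_bogie scene [([295.9, 159.3], 0.84), ([254.4, 161.3], 0.24)]
drive_bogie top [([259.9, 240.2], 0.63)]
drive_bogie [512.6 219.2  26.2] [3.2 3.2]
gear_box scene []
gear_box top [([386.0, 219.7], 0.79)]
receiver scene [([346.8, 241.8], 0.86)]
receiver top []
scene [[0.98, 0.18, -0.12, 731.64], [0.21, -0.85, 0.47, -457.09], [-0.01, -0.49, -0.87, 1073.9], [0.0, 0.0, 0.0, 1.0]]
top [[-0.02, -1.0, 0.03, 562.76], [-1.0, 0.02, 0.02, 49.17], [-0.02, -0.03, -1.0, 1051.96], [0.0, 0.0, 0.0, 1.0]]
{'t': 0.9, 'joints': [1.082, 0.342, 1.524, 0.0, 1.275, -0.146], 'dq': [-0.002, 0.002, -0.0, -0.001, 0.0, -0.001], 'joint_torque': [-0.001, -43.356, -24.627, -0.0, 0.0, 0.0], 'ee_pos': [176.453, 494.495, 231.34], 'eef_rot': [0.171, 0.985, 0.0, 0.0], 'ft_force': [-0.975, -0.411, 0.602], 'moment': [-0.006, 0.019, 0.046], 'gripper_force': 0.0, 'width': 85.525}
```

```bash
python3 - <<'E'
import cv2,numpy as np
s=cv2.imread("pics/a_s.png")[100:300,180:400];t=cv2.imread("pics/a_t.png")[160:320,230:420]
f=lambda i:cv2.resize(i,(400,int(400*i.shape[0]/i.shape[1])),interpolation=cv2.INTER_CUBIC)
a,b=f(s),f(t);h=max(len(a),len(b))
g=lambda i:np.vstack([i,np.zeros((h-len(i),400,3),np.uint8)])
cv2.imwrite("pics/b.png",np.hstack([g(a),g(b)]))
E
```

```text
(no output)
```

View pics/b.png

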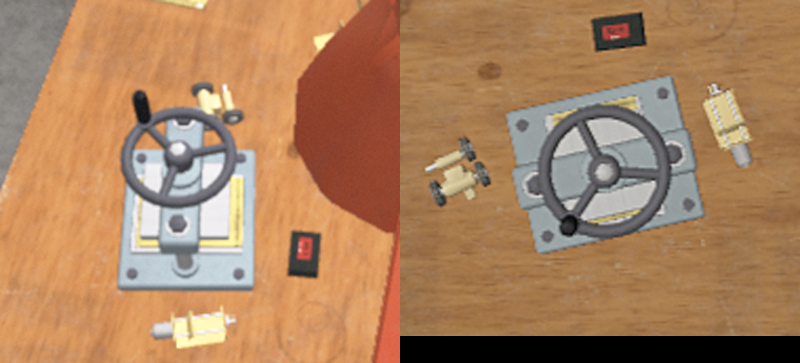

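View pics/a_s.png

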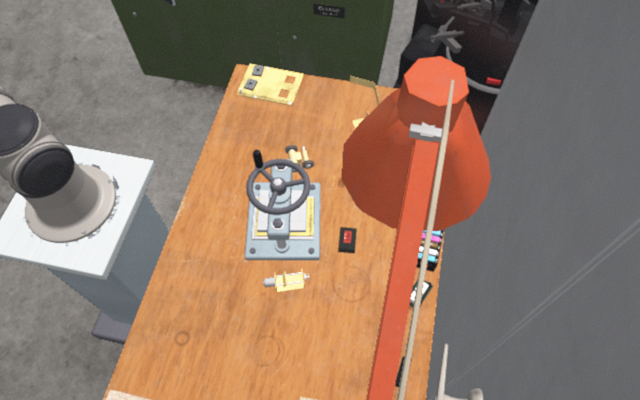

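The crops show the wheel with its grip at the near-left (top ≈ (311,267), scene ≈ (257,158)) and the hub at top ≈ (326,242). The detected handle point in the top view is a few px off. The full scene view shows a red lamp in front of the camera. I'll check the top view and fit the ring.

```bash
python3 - <<'E'
from h import *
P={c:manip.read_camera(c) for c in("scene","top")}
for n in("hub","handle","wheel"):
  for c in P:
    for m in manip.silhouettes(P[c],n)[:1]:
        k=m["pixels"].astype(np.uint8);ys,xs=np.nonzero(k)
        print(n,c,round(m["p"],2),len(xs),xs.min(),xs.max(),ys.min(),ys.max(),np.round(m["location"],1), (xs.mean().round(1),ys.mean().round(1)))
        if n!="handle":
            cn=max(cv2.findContours(k,0,2)[0],key=cv2.contourArea);(cx,cy),wh,a=cv2.fitEllipse(cv2.convexHull(cn));print("  ell",round(cx,1),round(cy,1),np.round(wh,1),round(a), atz(P[c],(cx,cy),162).round(1))
        if n=="handle": print("  at 198",atz(P[c],(xs.mean(),ys.mean()),198).round(1))
for px in((310.8,266.9),): print(atz(P["top"],px,222).round(1),atz(P["top"],px,225).round(1))
print("hub",atz(P["top"],(326.4,241.7),181).round(1),atz(P["scene"],(277.9,184),181).round(1))
E
```

```text
hub scene 0.76 1745 246 309 149 213 [273.5 183.7] (np.float64(275.9), np.float64(184.1))
  ell 273.9 181.4 [60.4 73.9] 133 [506.3  67.  162. ]
hub top 0.73 1758 295 358 210 272 [323.4 241.5] (np.float64(326.2), np.float64(241.8))
  ell 325.8 242.2 [63.  67.4] 32 [515.   59.1 162. ]
handle top 0.52 60 306 313 263 271 [306.9 265. ] (np.float64(309.4), np.float64(267.1))
  at 198 [467.5  92.7 198. ]
wheel scene 0.74 1949 246 310 149 214 [275.3 182.5] (np.float64(276.9), np.float64(183.9))
  ell 274.0 181.4 [61.5 73.8] 128 [506.5  67.1 162. ]
wheel top 0.64 1574 295 358 210 271 [325.3 239. ] (np.float64(325.3), np.float64(240.4))
  ell 325.6 241.8 [62.3 65.8] 31 [515.8  59.4 162. ]
[470.5  88.7 222. ] [470.9  88.6 225. ]
hub [516.9  57.6 181. ] [520.6  51.8 181. ]
```

View pics/a_t.png

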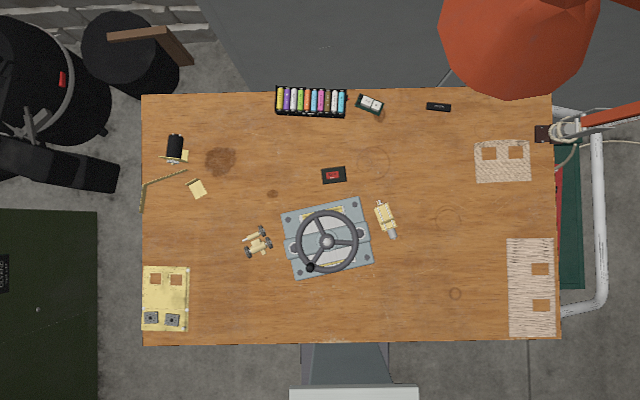

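The top view confirms a clear table round the press. The red lamp stands far right and behind. The hub is at about (517,57), and the handle is at about 146° seen from above, so near (467,90). I'll plan the approach behind the handle with the tool squared to the world axes.

```bash
cat >> h.py <<'E'
from scipy.spatial.transform import Rotation as Ro
def rows(W,cmd=None):
    s=manip.sense();p=np.array(s["ee_pos"]) if cmd is None else np.array(cmd,float);R=Ro.from_quat(s["eef_rot"]).as_matrix()
    print("t",round(s["t"],2),"pos",np.round(s["ee_pos"],1),"xaxis",R[:,0].round(3),"yaxis",R[:,1].round(3))
    print([np.round(R.T@(np.array(w)-p)).astype(int).tolist() for w in W])
E
python3 - <<'E'
from h import *
a=np.array([176.5,494.5,300]);b=np.array([459,41,300])
rows([(176.5,494.5,280),a]+[a+(b-a)*k/11 for k in range(1,12)])
E
```

```text
t 1.3 pos [176.4 494.5 231.3] xaxis [-0.942  0.336 -0.   ] yaxis [0.336 0.942 0.   ]
[[0, 0, -49], [0, 0, -69], [-38, -30, -69], [-76, -60, -69], [-114, -91, -69], [-152, -121, -69], [-190, -151, -69], [-228, -181, -69], [-266, -211, -69], [-304, -242, -69], [-342, -272, -69], [-380, -302, -69], [-419, -332, -69]]
```

jog_arm(
  plan=[
    [-1, [0, 0, -49], 0],
    [-1, [0, 0, -69], 0],
    [-1, [-38, -30, -69], -4],
    [-1, [-76, -60, -69], -8],
    [-1, [-114, -91, -69], -12],
    [-1, [-152, -121, -69], -16],
    [-1, [-190, -151, -69], -19.7],
    [-1, [-228, -181, -69], -19.7],
    [-1, [-266, -211, -69], -19.7],
    [-1, [-304, -242, -69], -19.7],
  ],
  newtons=40,
)

```text
t: 2.3
ee_pos: [382.1, 162.6, 300.6]
eef_rot: [-0.001, 1.0, 0.0, 0.0]
ft_force: [1.4, -0.1, 0.1]
width: 0.0
gripper_force: 0.0
```

```bash
python3 - <<'E'
from h import *
rows([(459,41,300),(459,41,185)])
print(np.round(manip.sense()["joints"],2),manip.sense()["width"])
E
```

```text
t 2.3 pos [382.1 162.6 300.6] xaxis [-1.    -0.001 -0.001] yaxis [-0.001  1.     0.   ]
[[-77, -122, 1], [-77, -122, 116]]
[ 0.22  0.08  1.67  0.    1.39 -1.35] 0.019695375124973716
```

jog_arm(
  plan=[
    [-1, [-25, -40, 0], 0],
    [-1, [-50, -80, 0], 0],
    [-1, [-77, -123, 0], 0],
    [-1, [-77, -123, 0], 0],
    [-1, [-77, -123, 40], 0],
    [-1, [-77, -123, 60], 0],
    [-1, [-77, -123, 60], 0],
    [-1, [-77, -123, 60], 0],
    [-1, [-77, -123, 60], 0],
    [-1, [-77, -123, 60], 0],
  ],
)

```text
t: 3.3
ee_pos: [459.1, 41.7, 241.6]
eef_rot: [-0.001, 1.0, -0.0, 0.001]
ft_force: [0.2, -0.4, 0.2]
width: -0.3
gripper_force: 0.0
```

```bash
python3 - <<'E'
from h import *
P,o=both(("handle","hub"))
s=cv2.resize(P["scene"]["frame"][120:260,200:350],(429,400));t=cv2.resize(P["top"]["frame"][190:310,260:390],(371,342))
c=np.zeros((400,800,3),np.uint8);c[:400,:429]=s;c[:342,429:]=t;cv2.imwrite("pics/c.png",c)
rows([(459,41,185)])
for c in P:
  K=np.array(P[c]["camera_matrix"]);T=np.linalg.inv(np.array(P[c]["extrinsics"]))
  for w in(manip.sense()["ee_pos"],(517,57,181),(467,90,225),(467,90,170)):
    q=K@(T@np.append(w,1))[:3];print(c,w,(q[:2]/q[2]).round(1))
E
```

```text
handle scene [([256.1, 158.5], 0.69)]
handle top []
hub scene [([273.7, 177.9], 0.71)]
hub top [([325.9, 242.6], 0.88)]
hub [513.6  57.8 193.3] [2.3 2.3]
t 3.6 pos [458.6  41.5 240.5] xaxis [-1.    -0.001 -0.   ] yaxis [-0.001  1.     0.   ]
[[0, 0, 56]]
scene [458.62008574  41.47375643 240.52620905] [243.2 167. ]
scene (517, 57, 181) [276.9 181.6]
scene (467, 90, 225) [255.1 152.2]
scene (467, 90, 170) [258.4 167.1]
top [458.62008574  41.47375643 240.52620905] [335.2 273.8]
top (517, 57, 181) [326.7 241.7]
top (467, 90, 225) [310.1 268.9]
top (467, 90, 170) [311.3 265.8]
```

View pics/c.png

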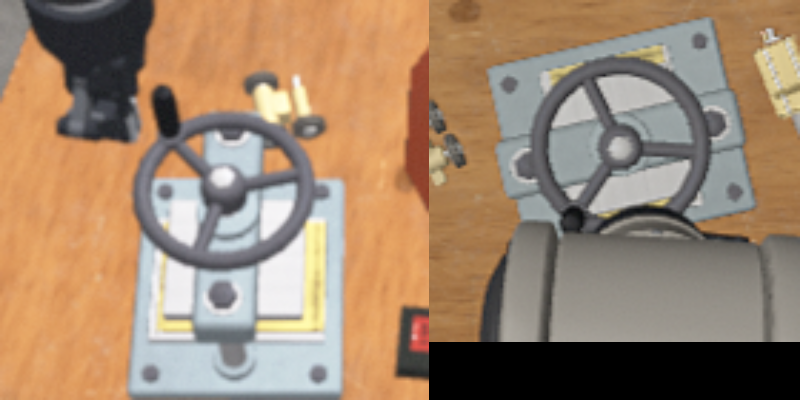

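The picture agrees with the estimates: grip at scene (258,158), hub at (278,184), and the tool hanging behind the handle with its tip at about (243,167). Going down now.

jog_arm(
  plan=[
    [-1, [0, 0, 15], 0],
    [-1, [0, 0, 30], 0],
    [-1, [0, 0, 45], 0],
    [-1, [0, 0, 55], 0],
    [-1, [0, 0, 55], 0],
    [-1, [0, 0, 55], 0],
    [-1, [0, 0, 55], 0],
    [-1, [0, 0, 55], 0],
    [-1, [0, 0, 55], 0],
    [-1, [0, 0, 55], 0],
  ],
)

```text
t: 4.6
ee_pos: [458.7, 41.5, 185.6]
eef_rot: [-0.001, 1.0, 0.0, 0.0]
ft_force: [0.3, -0.0, -0.2]
width: -0.2
gripper_force: 0.0
```

```bash
cat >> h.py <<'E'
C=np.array([517.,57.])
def arc(a0,a1,n=10,r=60,z=185):
    W=[]
    for a in np.linspace(a0,a1,n+1)[1:]: W.append((C[0]+r*np.cos(np.radians(a)),C[1]+r*np.sin(np.radians(a)),z))
    return W
E
python3 - <<'E'
from h import *
s=manip.sense();print(np.round(s["ft_force"],1))
P=manip.read_camera("scene")["frame"][110:230,200:350]
cv2.imwrite("pics/d.png",cv2.resize(P,(750,600),interpolation=cv2.INTER_CUBIC))
rows(arc(195,140),(459,41.5,185)); 
E
```

```text
[ 0.3 -0.  -0.2]
t 4.65 pos [458.6  41.5 185.5] xaxis [-1.    -0.001 -0.   ] yaxis [-0.001  1.     0.   ]
[[1, 6, 0], [2, 11, 0], [2, 17, 0], [2, 23, 0], [1, 28, 0], [-1, 34, 0], [-3, 39, 0], [-6, 45, 0], [-9, 49, 0], [-12, 54, 0]]
```

View pics/d.png

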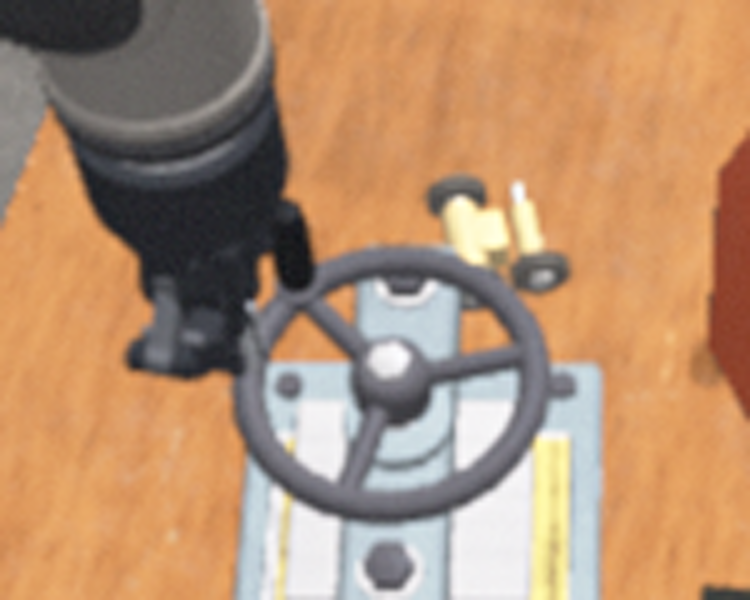

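The close view shows the grip at crop (293,245), the fingers over the rim at about (245,330), and the gripper body's corner at lower left. That matches the stated geometry, and nothing is touching. I'll start pushing round.

jog_arm(
  plan=[
    [-1, [1, 6, 0], 0],
    [-1, [2, 11, 0], 0],
    [-1, [2, 17, 0], 0],
    [-1, [2, 23, 0], 0],
    [-1, [1, 28, 0], 0],
    [-1, [-1, 34, 0], 0],
    [-1, [-3, 39, 0], 0],
    [-1, [-6, 45, 0], 0],
    [-1, [-9, 49, 0], 0],
    [-1, [-12, 54, 0], 0],
  ],
)

```text
t: 5.65
ee_pos: [470.9, 95.6, 185.4]
eef_rot: [-0.001, 1.0, -0.0, 0.0]
ft_force: [-1.1, -3.3, 0.1]
width: 0.3
gripper_force: 1.2
```

```bash
python3 - <<'E'
from h import *
P,o=both(("handle","hub"))
s=manip.sense();print(np.round(s["ft_force"],1))
h=manip.look_for(P["scene"],"handle")
for e in h[:2]:
    q=atz(P["scene"],e["location"],198);print(e["p"],q.round(1),np.degrees(np.arctan2(*(q[:2]-C)[::-1])))
rows(arc(140,85),(471,95.5,185))
E
```

```text
handle scene [([265.7, 151.7], 0.46)]
handle top []
hub scene [([274.3, 180.7], 0.83)]
hub top [([325.3, 241.7], 0.67)]
hub [514.2  58.9 181. ] [3. 3.]
[0.4 0.5 0.1]
t 6.0 pos [470.4  95.5 185.3] xaxis [-1.    -0.001  0.   ] yaxis [-0.001  1.     0.   ]
[[-4, 4, 0], [-8, 8, 0], [-13, 12, 0], [-18, 14, 0], [-23, 17, 0], [-28, 19, 0], [-34, 20, 0], [-40, 21, 0], [-45, 21, 0], [-51, 21, 0]]
```

The force of (-1.1, -3.3) N shows the handle is being pushed. Carrying on.

jog_arm(
  plan=[
    [-1, [-4, 4, 0], 0],
    [-1, [-8, 8, 0], 0],
    [-1, [-13, 12, 0], 0],
    [-1, [-18, 14, 0], 0],
    [-1, [-23, 17, 0], 0],
    [-1, [-28, 19, 0], 0],
    [-1, [-34, 20, 0], 0],
    [-1, [-40, 21, 0], 0],
    [-1, [-45, 21, 0], 0],
    [-1, [-51, 21, 0], 0],
  ],
)

```text
t: 7.0
ee_pos: [521.7, 116.4, 185.2]
eef_rot: [-0.0, 1.0, -0.0, -0.0]
ft_force: [-3.2, -2.1, -0.6]
width: 0.2
gripper_force: 1.5
```

```bash
cat > hd.py <<'E'
from h import *
import sys
a0,a1=map(float,sys.argv[1:3])
P={c:manip.read_camera(c) for c in("scene","top")}
print(np.round(manip.sense()["ft_force"],1))
for c in P:
  for e in manip.spot_point(P[c],"handle")[:2]:
    q=atz(P[c],e["location"],197);d=q[:2]-C;print(c,round(e["p"],2),q.round(1),"ang",round(np.degrees(np.arctan2(d[1],d[0]))),"r",round(np.hypot(*d)))
rows(arc(a0,a1),(*(C+60*np.array([np.cos(np.radians(a0)),np.sin(np.radians(a0))])),185))
E
python3 hd.py 85 30
```

```text
[ 0.4 -0.2 -0.1]
scene 0.58 [537.9 114.1 197. ] ang 70 r 61
t 7.2 pos [522.1 116.7 185.5] xaxis [-1.    -0.001 -0.001] yaxis [-0.001  1.     0.001]
[[-6, -1, 0], [-11, -2, 0], [-17, -4, 0], [-22, -6, 0], [-27, -9, 0], [-32, -13, 0], [-36, -16, 0], [-40, -20, 0], [-44, -25, 0], [-47, -30, 0]]
```

jog_arm(
  plan=[
    [-1, [-6, -1, 0], 0],
    [-1, [-11, -2, 0], 0],
    [-1, [-17, -4, 0], 0],
    [-1, [-22, -6, 0], 0],
    [-1, [-27, -9, 0], 0],
    [-1, [-32, -13, 0], 0],
    [-1, [-36, -16, 0], 0],
    [-1, [-40, -20, 0], 0],
    [-1, [-44, -25, 0], 0],
    [-1, [-47, -30, 0], 0],
  ],
)

```text
t: 8.2
ee_pos: [566.2, 85.8, 184.7]
eef_rot: [-0.0, 1.0, -0.0, -0.003]
ft_force: [-5.2, 1.4, 0.1]
width: 0.0
gripper_force: 2.3
```

```bash
python3 hd.py 30 -25
```

```text
[ 0.8 -0.7  0.7]
scene 0.53 [574.6  65.5 197. ] ang 8 r 58
t 8.4 pos [569.5  86.4 185.6] xaxis [-1.    -0.001 -0.002] yaxis [-0.001  1.     0.   ]
[[-3, -5, 0], [-5, -10, 0], [-6, -16, 0], [-7, -22, 0], [-8, -27, 0], [-8, -33, 0], [-7, -39, 0], [-6, -45, 0], [-5, -50, 0], [-2, -55, 0]]
```

jog_arm(
  plan=[
    [-1, [-3, -5, 0], 0],
    [-1, [-5, -10, 0], 0],
    [-1, [-6, -16, 0], 0],
    [-1, [-7, -22, 0], 0],
    [-1, [-8, -27, 0], 0],
    [-1, [-8, -33, 0], 0],
    [-1, [-7, -39, 0], 0],
    [-1, [-6, -45, 0], 0],
    [-1, [-5, -50, 0], 0],
    [-1, [-2, -55, 0], 0],
  ],
)

```text
t: 9.4
ee_pos: [571.0, 31.0, 185.5]
eef_rot: [-0.0, 1.0, -0.0, 0.001]
ft_force: [-0.4, 2.4, 0.2]
width: 0.3
gripper_force: 1.1
```

```bash
python3 hd.py -25 -80
```

```text
[-0.1 -0.4  0.4]
scene 0.49 [556.3  11.4 197. ] ang -49 r 60
t 9.6 pos [570.8  30.9 185.5] xaxis [-1.    -0.001 -0.001] yaxis [-0.001  1.    -0.001]
[[3, -5, 0], [6, -10, 0], [9, -14, 0], [13, -19, 0], [18, -22, 0], [23, -26, 0], [28, -28, 0], [33, -31, 0], [38, -32, 0], [44, -34, 0]]
```

jog_arm(
  plan=[
    [-1, [3, -5, 0], 0],
    [-1, [6, -10, 0], 0],
    [-1, [9, -14, 0], 0],
    [-1, [13, -19, 0], 0],
    [-1, [18, -22, 0], 0],
    [-1, [23, -26, 0], 0],
    [-1, [28, -28, 0], 0],
    [-1, [33, -31, 0], 0],
    [-1, [38, -32, 0], 0],
    [-1, [44, -34, 0], 0],
  ],
)

```text
t: 10.6
ee_pos: [526.4, -2.6, 185.4]
eef_rot: [-0.001, 1.0, 0.0, 0.0]
ft_force: [2.4, 1.7, 0.4]
width: -0.1
gripper_force: 1.1
```

```bash
python3 hd.py -80 -135
```

```text
[-0.3 -0.5 -0. ]
t 10.8 pos [526.2  -2.7 185.3] xaxis [-1.    -0.001  0.001] yaxis [-0.001  1.    -0.   ]
[[6, -1, 0], [11, -1, 0], [17, -1, 0], [23, 0, 0], [28, 2, 0], [34, 4, 0], [39, 6, 0], [44, 9, 0], [49, 13, 0], [53, 17, 0]]
```

jog_arm(
  plan=[
    [-1, [6, -1, 0], 0],
    [-1, [11, -1, 0], 0],
    [-1, [17, -1, 0], 0],
    [-1, [23, 0, 0], 0],
    [-1, [28, 2, 0], 0],
    [-1, [34, 4, 0], 0],
    [-1, [39, 6, 0], 0],
    [-1, [44, 9, 0], 0],
    [-1, [49, 13, 0], 0],
    [-1, [53, 17, 0], 0],
  ],
)

```text
t: 11.8
ee_pos: [473.5, 14.6, 185.5]
eef_rot: [-0.001, 1.0, -0.0, 0.0]
ft_force: [2.7, -1.2, 1.1]
width: -0.3
gripper_force: 1.1
```

```bash
python3 hd.py -135 -170
```

```text
[-0.6  0.6 -0.6]
scene 0.61 [545.4 107.8 197. ] ang 61 r 58
t 12.0 pos [472.8  14.5 185.1] xaxis [-1.    -0.001  0.002] yaxis [-0.001  1.     0.   ]
[[3, 3, 0], [5, 5, 0], [7, 8, 0], [9, 12, 0], [11, 15, 0], [12, 18, 0], [14, 21, 0], [15, 25, 0], [16, 28, 0], [17, 32, 0]]
```

jog_arm(
  plan=[
    [-1, [3, 3, 0], 0],
    [-1, [5, 5, 0], 0],
    [-1, [7, 8, 0], 0],
    [-1, [9, 12, 0], 0],
    [-1, [11, 15, 0], 0],
    [-1, [12, 18, 0], 0],
    [-1, [14, 21, 0], 0],
    [-1, [15, 25, 0], 0],
    [-1, [16, 28, 0], 0],
    [-1, [17, 32, 0], 0],
  ],
)

```text
t: 13.0
ee_pos: [456.5, 46.7, 185.3]
eef_rot: [-0.0, 1.0, -0.0, 0.0]
ft_force: [2.5, -1.3, 1.0]
width: 0.3
gripper_force: 1.1
```

```bash
python3 hd.py -170 -182; python3 - <<'E'
from h import *
f=manip.read_camera("scene");cv2.imwrite("pics/e.png",cv2.resize(f["frame"][110:230,200:350],(750,600),interpolation=cv2.INTER_CUBIC))
E
```

```text
[-0.6 -0.1  0.5]
scene 0.48 [456.8  66.5 197. ] ang 171 r 61
t 13.2 pos [456.2  46.8 185.2] xaxis [-1.    -0.001  0.001] yaxis [-0.001  1.     0.001]
[[0, 1, 0], [0, 2, 0], [1, 4, 0], [1, 5, 0], [1, 6, 0], [1, 7, 0], [1, 9, 0], [1, 10, 0], [1, 11, 0], [1, 13, 0]]
```

View pics/e.png

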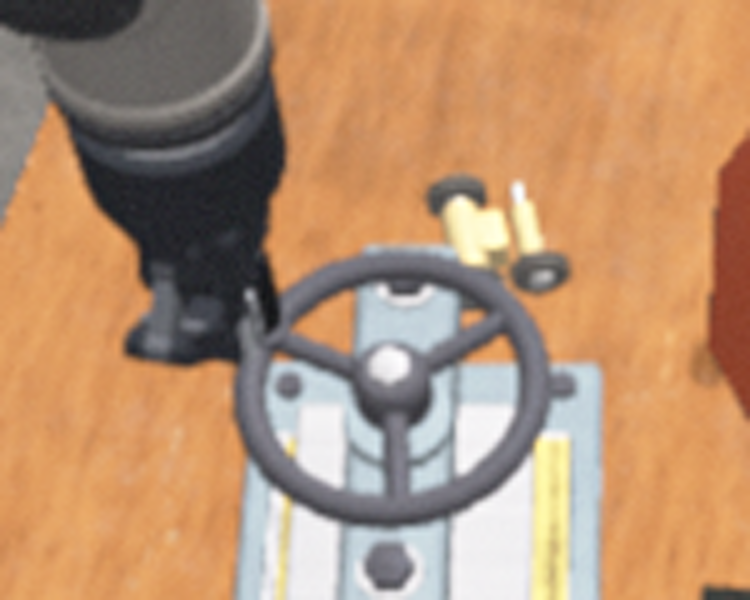

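The handle's foot is now at crop (270,330), against (298,290) at the start, so about 23° remain. I'll advance about 18° and compare.

jog_arm(
  plan=[
    [-1, [0, 2, 0], 0],
    [-1, [1, 5, 0], 0],
    [-1, [1, 8, 0], 0],
    [-1, [1, 10, 0], 0],
    [-1, [1, 12, 0], 0],
    [-1, [1, 14, 0], 0],
    [-1, [1, 16, 0], 0],
    [-1, [1, 18, 0], 0],
    [-1, [1, 18, 0], 0],
    [-1, [1, 18, 0], 0],
  ],
)

```text
t: 14.25
ee_pos: [455.2, 64.8, 185.2]
eef_rot: [-0.001, 1.0, 0.0, -0.0]
ft_force: [0.6, 0.2, 0.7]
width: 0.3
gripper_force: 0.1
```

```bash
python3 hd.py -188 -200; python3 - <<'E'
from h import *
f=manip.read_camera("scene")["frame"];g=lambda i:cv2.resize(i[125:205,230:310],(400,400),interpolation=cv2.INTER_CUBIC)
cv2.imwrite("pics/f.png",np.hstack([g(cv2.imread("pics/a_s.png")),g(f)]))
E
```

```text
[ 0.3 -0.8  0.7]
scene 0.59 [462.1  86.7 197. ] ang 152 r 62
t 14.45 pos [455.4  64.6 185.2] xaxis [-1.    -0.001  0.   ] yaxis [-0.001  1.     0.   ]
[[0, 1, 0], [0, 2, 0], [-1, 4, 0], [-1, 5, 0], [-1, 6, 0], [-2, 7, 0], [-2, 9, 0], [-2, 10, 0], [-3, 11, 0], [-3, 12, 0]]
```

View pics/f.png

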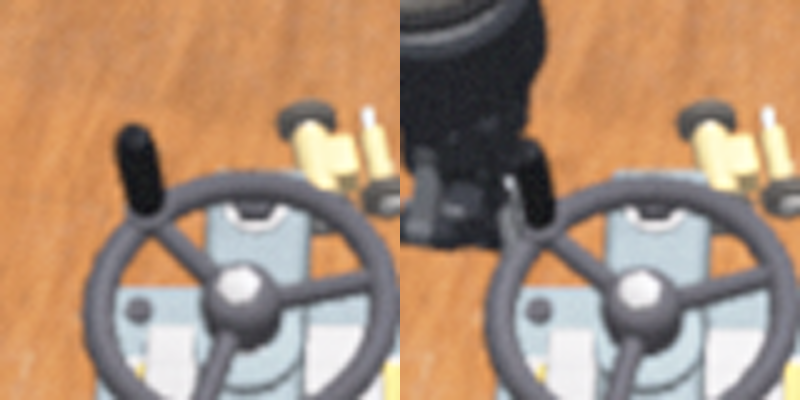

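The left half is the start and the right half is now. The grip's foot is at (540,222), i.e. 140 against 150 at the start, so it is about 7 mm short. A last nudge of 6 mm, then I'll back off along -y and up.

jog_arm(
  plan=[
    [-1, [0, 2, 0], 0],
    [-1, [-1, 4, 0], 0],
    [-1, [-1, 6, 0], 0],
    [-1, [-1, 6, 0], 0],
    [-1, [0, 0, 0], 0],
    [-1, [2, -10, 0], 0],
    [-1, [4, -25, 0], 0],
    [-1, [4, -35, -30], 0],
    [-1, [4, -35, -75], 0],
    [-1, [10, -40, -120], 0],
  ],
)

```text
t: 15.5
ee_pos: [445.2, 23.7, 306.4]
eef_rot: [-0.0, 1.0, 0.0, -0.001]
ft_force: [0.8, -0.6, -0.5]
width: -0.1
gripper_force: 0.0
```

jog_arm(
  plan=[
    [-1, [20, -40, 0], 0],
    [-1, [40, -80, 0], 0],
    [-1, [60, -120, 0], 0],
    [-1, [80, -160, 0], 0],
    [-1, [80, -200, 0], 0],
    [-1, [80, -240, 0], 0],
    [-1, [80, -240, 0], 0],
    [-1, [80, -240, 0], 0],
    [-1, [80, -240, 0], 0],
    [-1, [80, -240, 0], 0],
  ],
)

```text
t: 16.5
ee_pos: [365.8, -214.7, 305.4]
eef_rot: [-0.001, 1.0, 0.0, 0.0]
ft_force: [-0.7, 0.1, -0.2]
width: 0.1
gripper_force: 0.0
```

```bash
python3 hd.py 0 1; python3 - <<'E'
from h import *
s=manip.read_camera("scene")["frame"];t=manip.read_camera("top")["frame"]
g=lambda i,r,c:cv2.resize(i[r:r+75,c:c+100],(400,300),interpolation=cv2.INTER_CUBIC)
A,B=cv2.imread("pics/a_s.png"),cv2.imread("pics/a_t.png")
cv2.imwrite("pics/g.png",np.vstack([np.hstack([g(A,145,230),g(s,145,230)]),np.hstack([g(B,205,277),g(t,205,277)])]))
E
```

```text
[ 0.3 -0.1 -0.4]
scene 0.69 [462.2  88.7 197. ] ang 150 r 63
top 0.41 [478.1  95.5 197. ] ang 135 r 55
t 16.7 pos [ 366.  -215.   305.4] xaxis [-1.    -0.002 -0.   ] yaxis [-0.002  1.    -0.   ]
[[0, 0, 0], [0, 0, 0], [0, 0, 0], [0, 0, 0], [0, 1, 0], [0, 1, 0], [0, 1, 0], [0, 1, 0], [0, 1, 0], [0, 1, 0]]
```

View pics/g.png

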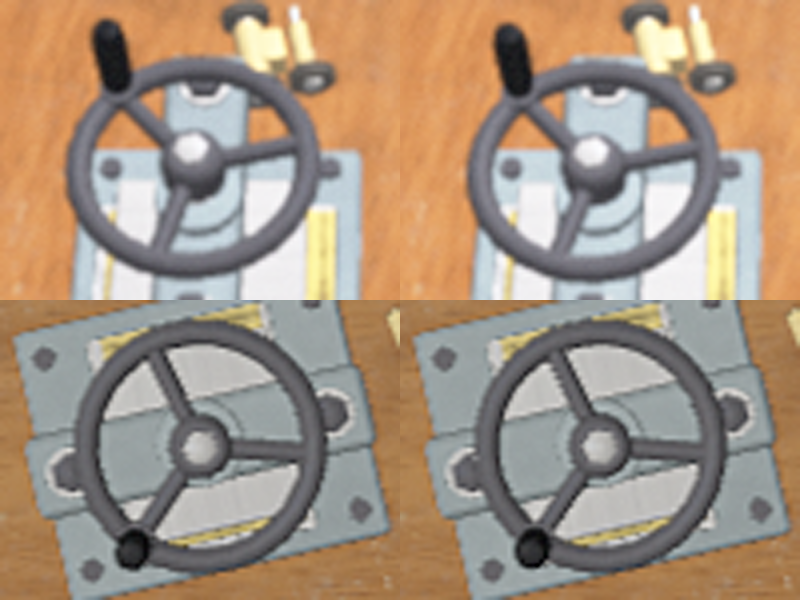

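The start views (left) and present views (right) match: the grip is at (133,549) against (532,549) in the top pair, and the foot is at (118,92) against (516,97) in the scene pair. That leaves it within about 2°, with the arm clear of everything.

```bash
python3 -c "
from workcell import manip
print(manip.sign_off())"
```

```text
the job is handed in; nothing more can be done
None
```

I wound the wheel one full clockwise turn by pushing the handle with the fingers shut. In both camera views the handle is back within about 2° of its start, the arm is clear, and the job is handed in; no verdict was returned.

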